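# Tip off the battery cover of a portable radio

### The job

Take the battery cover off the radio and lay it flat, right side up, on the slate slab. Its tongues are hooked under a hidden catch at one end only and you cannot see which: feel for the end that comes up easily, tip the cover up by that end until it is steep enough to unhook, then lift it off. Do not force the caught end, and leave the cells, the cup and the screwdriver alone.

Things in the scene. Friction and masses are not known exactly. Their poses are not given: they have to be found in the camera images.
- radio: Gunmetal radio lying on its face, fixed, 130 (x) x 230 (y) x 53 mm; origin at the centre of its underside. The cover of the bay in its middle rests on a ledge 50 mm up inside a 53 mm high rim, with 2 mm play each way. Hidden below, a catch bar has snapped at random to the +y or -y end and overhangs the cover's tongues there by about 5 mm; the other end is clear.
- cover: Loose grey plate 86 (x) x 160 (y) x 5 mm, 0.14 kg; origin at the centre of its underside, z up, y along its length as the radio's. At each end two legs reach 16 mm down to outward tongues (tips 75 mm from centre). The caught end rises 3 mm and stops hard; the other tips up with about 1 N about the caught end and unhooks at 30 to 35 degrees. Set down flat, its origin is 16 mm up.
- grip_a (a point): Top centre of the upright orange grip rib at the cover's +y end: 10 mm thick along the cover's y (pinch it that way), 28 mm wide along x, 25 mm tall above the plate's top, 62 mm from the cover's centre; this point is 30 mm above the plate's underside.
- grip_b (a point): Top centre of the same orange rib at the cover's -y end.
- slate: Grey slate slab fixed on the bench, 150 (x) x 230 (y) x 8 mm; origin at the centre of its underside; the place to lay the cover.
- cell_1: Bystander: green and brass dry cell standing upright, 34 mm across, 61 mm high; origin at the centre of its underside.
- cell_2: Bystander: the same kind of cell.
- cup: Bystander: white ceramic cup, 70 mm across, 50 mm high; origin at the centre of its underside.
- driver: Bystander: screwdriver lying on the bench, about 200 mm long; origin at its underside, lies along its own x.

How it is judged:
By the outcome, as a careful person would: the job done as asked, in the order asked, and still so for the second after the job is handed in, with the robot touching nothing.
It also fails if it takes over 59 s, if anything falls off the work surface, if the arm or the gripper's body presses on something with over 40 N, if the wrist force passes 120 N, or if a joint passes its speed limit or range.

### The arm

A 6-joint arm with a two-finger parallel gripper is mounted at the origin on the work surface. World frame = base frame: x ahead of the robot, y to its left, z up, the work surface at z = 0. Lengths are in m, angles in rad, forces in N, time in s.
With the tool pointing down it reaches from about 0.3 to 0.875 m from the base axis. Payload 4.2 kg.
Tool frame: the origin (TCP) lies on the mounting face of the last link; the fingertips stand 173 mm ahead of it and the grasp point (between the pads) lies manip.grip_depth ahead of it (manip.grip_depth is the distance from the TCP to the grasp point, in m); z points along the fingers, y is the line along which they close (so a half turn about z gives the same grasp; the last joint's range is limited). The gripper opens to 85 mm and grips with 20 to 120 N. Pads are 22 mm wide; open, the fingers measure 114 mm over their backs; the gripper's body (76 mm by 85 mm) begins 54 mm behind the grasp point. The pads swing forward as they close: fully open they stand 13 mm farther back than shut.
Start: joints at [1.081, 0.32, 1.565, -0, 1.257, -0.02], TCP at [0.26, 0.513, 0.405] pointing down, gripper open.
Joint ranges: [-3.11, 3.11], [-0.84, 2.01], [0.21, 2.61], [-1.34, 4.49], [0.05, 2.63], [-2.56, 2.56]. Speed limits (rad/s): [2.57, 2.57, 3.14, 3.14, 3.14, 3.14].

### API

Orientations are given as a rotation vector (axis times angle).
In Python, from plant import manip gives the robot as it stands. The module is installed in compiled form; this text tells all that it offers.
- The arm moves only by the tool play_rows, never from a script. Its argument "steps" is one flat list of numbers, 5 for each row, row after row: the opening, from -1 (shut) to 1 (fully open), then the shift along the tool's x, y, z in cm, then the turn about the tool's z in rad. In form: [grip, dx, dy, dz, yaw, grip, dx, dy, dz, yaw, ...]. A call has 1 to 20 rows; each row is the pose to reach, as a shift and turn from the pose commanded when the call began, along the tool's axes at that moment; what a row does not reach only later rows make up. A row lasts 1/8 s, in which the tool goes at most 62.5 mm and 10.7 degrees, less where a joint would pass 70% of its speed; a pose out of reach is approached as far as the arm can. A call with a gripper value outside its range is refused whole. The fingers move at their own pace and stop on an object; "grip_force" is the grip in N (left out, the last holds). Time passes only in rows, so rows that repeat a pose let the fingers close. It gives the time, the measured TCP pose, the force, the opening and the grip force at its end, in the units of the state.
- manip.state(): the state, without advancing time (a new reading comes with each control period).
- manip.get_image(name): name is "scene" or "top" or "wrist"; returns a dict with "frame" (480x640x3 uint8, red, green, blue), "vfov" (degrees; the focal length in pixels is half the picture's height over the tangent of half this angle, whatever the lens; pixels are square), "cx", "cy" (the principal point, pixels), "dist_coeffs" ([k1, k2, p1, p2, k3] as OpenCV has them; the pictures are not rectified), "R" (3x3) and "t" (3): a world point X has camera coordinates R X + t. Camera axes: x right, y down, z forward; pixel columns grow to the right and rows downward; lengths in m; the calibration is good to about 2 mm. A picture is of the moment at which its call begins. There is no depth.
- manip.close_job(): hands the job in; it is judged then, once.
The state is a dict: "t": time; "qpos": joint angles; "qd": joint speeds; "joint_torque": joint torques, N m; "eef_pos": TCP position; "tool_rot": TCP orientation; "ft_force": force on the tool from outside, world axes, zero at the start; "ft_torque": the same for the moment, N m; "width": opening from 0.0 (shut) to 1.0 (fully open); "gripper_force": force on a finger pad.
Only numpy, scipy, OpenCV 4.12 (cv2) and the standard library are available. Lean on these libraries where they do the work, as an engineer would, in place of code of your own. Each camera call takes 0.05 s, during which the arm holds its last target. There are 200 camera calls.

## Working session

There is one attempt and no reset: what is moved stays moved. The work goes in short steps, Python scripts to look and compute and a tool call to move; the robot and the scene stay as the last step left them, time stands still between calls to the robot, and variables do not carry over. Pictures are saved under pics/ and viewed, at most 12 in all, crops included, and the job is handed in when it is done.

Besides the shell and the picture viewer there is one more tool, called after "Emit:" by a JSON object that holds its "fn" and its "kwargs", one argument or row to a line. play_rows: Moves the arm, as the interface text tells. Its arguments: {"type":"object","properties":{"steps":{"type":"array","items":{"type":"number"}},"grip_force":{"type":"number"}},"required":["steps"]}

```bash
mkdir -p pics
cat > h.py <<'E'
import numpy as np, cv2
from plant import manip
def K(d):
    h=d["frame"].shape[0]; f=h/2/np.tan(np.radians(d["vfov"])/2)
    return np.array([[f,0,d["cx"]],[0,f,d["cy"]],[0,0,1.]])
def ray(d,uv):
    p=cv2.undistortPoints(np.array(uv,float).reshape(-1,1,2),K(d),np.array(d["dist_coeffs"],float)).reshape(-1,2)
    v=np.c_[p,np.ones(len(p))]@np.array(d["R"]); o=-np.array(d["R"]).T@np.array(d["t"])
    return o,v
def onz(d,uv,z):
    o,v=ray(d,uv); return o+v*((z-o[2])/v[:,2])[:,None]
def tri(obs):
    A=0;b=0
    for d,uv in obs:
        o,v=ray(d,[uv]); v=v[0]/np.linalg.norm(v[0]); P=np.eye(3)-np.outer(v,v); A=A+P;b=b+P@o
    return np.linalg.solve(A,b)
def save(d,n): cv2.imwrite("pics/"+n,d["frame"][:,:,::-1])
def blobs(d,lo,hi,amin=60):
    hsv=cv2.cvtColor(d["frame"],cv2.COLOR_RGB2HSV); m=cv2.inRange(hsv,np.array(lo),np.array(hi))
    n,l,s,c=cv2.connectedComponentsWithStats(m)
    return [(c[i],s[i],(l==i).astype(np.uint8)) for i in range(1,n) if s[i,4]>=amin]
E
python3 - <<'E'
from h import *
print(manip.grip_depth, manip.state())
for n in("top","scene","wrist"):
    d=manip.get_image(n); save(d,n+"0.png"); print(n,d["vfov"],-np.array(d["R"]).T@d["t"])
    for c,s,m in blobs(d,(5,150,100),(20,255,255)): print(c,s)
E
```

```text
0.1547 {'t': 0.0, 'qpos': array([ 1.08098689e+00,  3.20288407e-01,  1.56566416e+00,  1.02038509e-05,
        1.25740943e+00, -1.99946643e-02]), 'qd': array([-0.00070026, -0.0012649 ,  0.00113601, -0.00062092, -0.00064414,
       -0.00195513]), 'joint_torque': array([ 2.40162017e-04, -4.15533471e+01, -2.34160227e+01, -1.83553529e-04,
        8.41627421e-03,  1.86362286e-05]), 'eef_pos': array([0.26023091, 0.51255406, 0.40388977]), 'tool_rot': array([-7.31113377e-01, -3.05486635e+00,  2.68525030e-03]), 'ft_force': array([0.46238696, 0.1704242 , 0.23061316]), 'ft_torque': array([-0.03679153,  0.01954606, -0.02899434]), 'gripper_force': 0.0, 'width': 1.000285388629916}
top 56.408428730512 [0.55642329 0.05336657 1.08612421]
[104.14041096 233.84931507] [ 92 224  26  21 292]
scene 53.31505550618118 [1.18207526 0.16436505 0.78418889]
[438.33  37.79] [435  27   9  23 100]
[404.47368421 226.93684211] [401 219   8  18  95]
[342.33695652 230.08695652] [340 221   6  19  92]
[596.65609756 301.4195122 ] [580 291  34  22 410]
[199.49606299 317.02755906] [190 308  19  19 254]
[328.96197719 335.94676806] [320 327  19  19 263]
wrist 66.08766267567495 [0.18950406 0.54926512 0.37297626]
[528.27007299 472.8053528 ] [508 463  37  17 411]
```

View pics/top0.png

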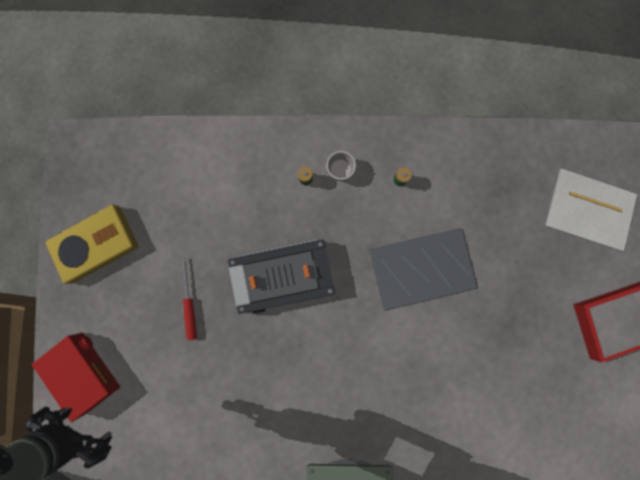

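View pics/scene0.png

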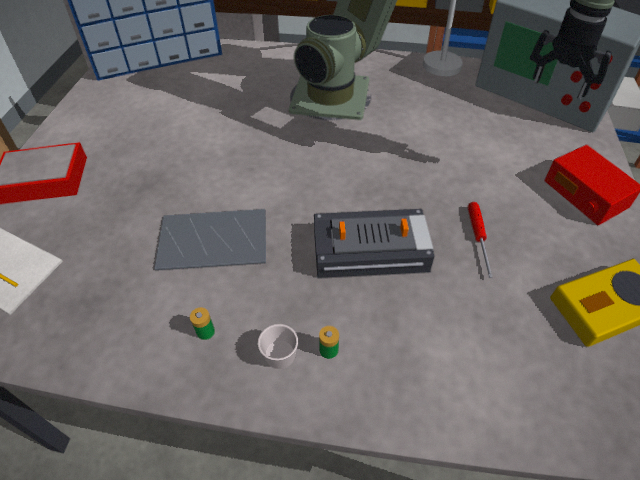

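The top view shows the radio at about (282,276), its orange ribs at about (257,283) and (308,271), and the slate at (424,268). In the scene view the ribs are at (342,230) and (404,227). The driver, the cells and the cup stand clear of the radio.

Run:
```python
from h import *
T=manip.get_image("top"); S=manip.get_image("scene")
bt=[(c,s,m) for c,s,m in blobs(T,(5,140,60),(20,255,255),20) if 240<c[0]<330 and 250<c[1]<300]
bs=[(c,s,m) for c,s,m in blobs(S,(5,140,60),(20,255,255),20) if 330<c[0]<420 and 210<c[1]<250]
for c,s,m in bt+bs: print(c,s)
def toppix(m):
    ys,xs=np.nonzero(m); k=ys<=ys.min()+3; return xs[k].mean(),ys[k].min()
g=[]
for (c,s,m) in bs:
    # match top
    w=onz(S,[c],0.068)[0]
    b=min(bt,key=lambda b:np.linalg.norm(onz(T,[b[0]],0.068)[0][:2]-w[:2]))
    p=tri([(T,b[0]),(S,c)]); print("rib centroid",p)
    g.append(onz(T,[b[0]],0.075)[0])
print(g, np.linalg.norm(g[0]-g[1]), np.arctan2(*(g[1]-g[0])[[1,0]]))
# slate
for d,box,name in((T,(365,222,485,315),"top"),(S,(150,202,272,275),"scene")):
    x0,y0,x1,y1=box; f=d["frame"][y0:y1,x0:x1]
    hsv=cv2.cvtColor(f,cv2.COLOR_RGB2HSV); 
    m=cv2.inRange(hsv,np.array((90,30,40)),np.array((125,255,200)))
    m=cv2.morphologyEx(m,cv2.MORPH_CLOSE,np.ones((5,5))); cs=max(cv2.findContours(m,0,2)[0],key=cv2.contourArea)
    q=cv2.approxPolyDP(cs,0.03*cv2.arcLength(cs,True),True).reshape(-1,2)+[x0,y0]
    print(name,cv2.contourArea(cs),q.tolist()); w=onz(d,q,0.008); print(w.round(4)); print(w.mean(0))
    if len(w)==4: 
        r=cv2.minAreaRect(w[:,:2].astype(np.float32)); print(r)
for name,d,c,sz in(("top",T,(282,276),(120,90)),("scene",S,(373,243),(140,90))):
    pass
a=cv2.resize(T["frame"][225:325,215:350],None,fx=5,fy=5,interpolation=2); cv2.imwrite("pics/crop1.png",a[:,:,::-1])
```

```text
[306.1372549  270.66666667] [303 265   7  12  51]
[252.58181818 281.87272727] [250 276   6  12  55]
[403.88333333 227.11666667] [400 218   9  19 120]
[341.94545455 230.05454545] [339 221   7  19 110]
rib centroid [0.53341157 0.22589528 0.06695185]
rib centroid [0.56052553 0.10423314 0.06715021]
[array([0.53354902, 0.22498933, 0.075     ]), array([0.56047238, 0.10398167, 0.075     ])] 0.12396661347547389 -1.3518692937242558Traceback (most recent call last):
  File "<stdin>", line 21, in <module>
ValueError: max() iterable argument is empty
```

Run:
```python
from h import *
T=manip.get_image("top"); S=manip.get_image("scene")
for d,box,name,ctr in((T,(355,215,495,320),"top",(420,275)),(S,(140,195,285,285),"scene",(205,225))):
    x0,y0,x1,y1=box; f=cv2.cvtColor(d["frame"][y0:y1,x0:x1],cv2.COLOR_RGB2LAB).astype(int)
    hs=f[ctr[1]-y0,ctr[0]-x0]; bg=f[2,2]; print(hs,bg)
    m=(np.linalg.norm((f-hs)[:,:,1:],axis=2)<np.linalg.norm((f-bg)[:,:,1:],axis=2)).astype(np.uint8)
    m=cv2.morphologyEx(m,cv2.MORPH_OPEN,np.ones((3,3)));m=cv2.morphologyEx(m,cv2.MORPH_CLOSE,np.ones((5,5))); cs=max(cv2.findContours(m,0,2)[0],key=cv2.contourArea)
    w=onz(d,cs.reshape(-1,2)+[x0,y0],0.008)
    print(name,cv2.contourArea(cs),cv2.minAreaRect((w[:,:2]*1000).astype(np.float32)))
    q=cv2.approxPolyDP(cs,0.04*cv2.arcLength(cs,True),True).reshape(-1,2)+[x0,y0]
    print(q.tolist(),onz(d,q,0.008).round(4).tolist())
a=cv2.resize(T["frame"][225:325,215:350],None,fx=5,fy=5,interpolation=2); cv2.imwrite("pics/crop1.png",a[:,:,::-1])
st=manip.state(); R=cv2.Rodrigues(st["tool_rot"])[0]; print(R.round(4)); print("eef",st["eef_pos"], "t",st["t"])
```

```text
[ 94 127 126] [112 129 129]
top 5811.0 ((569.212890625, -173.42584228515625), (150.48092651367188, 231.87893676757812), 13.789568901062012)
[[462, 229], [370, 249], [384, 309], [475, 288]] [[0.6651, -0.2689, 0.008], [0.6145, -0.0458, 0.008], [0.4715, -0.0797, 0.008], [0.5231, -0.2986, 0.008]]
[102 128 123] [124 129 129]
scene 5620.0 ((573.4685668945312, -173.46142578125), (152.57986450195312, 229.833984375), 13.532665252685547)
[[264, 209], [164, 216], [155, 269], [265, 262]] [[0.4741, -0.0814, 0.008], [0.5286, -0.2995, 0.008], [0.6721, -0.2642, 0.008], [0.6191, -0.0447, 0.008]]
[[-8.917e-01  4.527e-01 -2.000e-04]
 [ 4.527e-01  8.917e-01 -3.000e-04]
 [ 0.000e+00 -3.000e-04 -1.000e+00]]
eef [0.26029119 0.5126748  0.40453838] t 0.35
```

View pics/crop1.png

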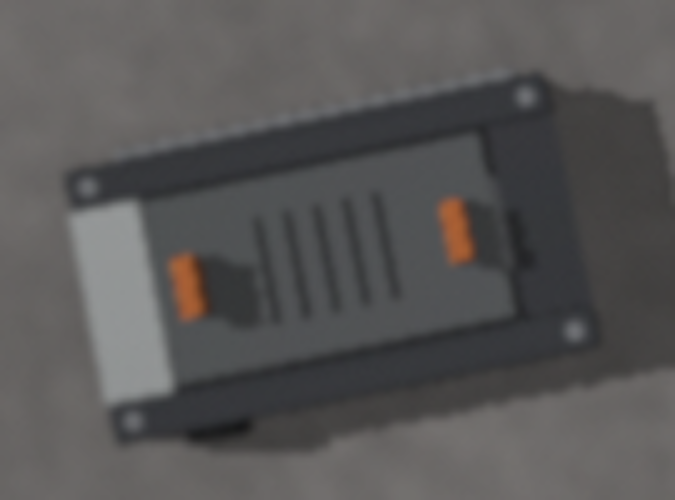

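The crop shows the cover tilted about 12.5° in the radio, with ribs at about (187,287) and (455,230). The ribs measure 124 mm apart with tops near 80 mm, as the text says. I'll hover over grip_a with the tool y along the cover's x, because the tool can't tilt and the rib has to pivot between the pads.

Emit:
{"fn": "play_rows", "kwargs": {
  "steps": [1,-37.3,-13.2,8,0.883,1,-37.3,-13.2,8,0.883,1,-37.3,-13.2,8,0.883,1,-37.3,-13.2,8,0.883,1,-37.3,-13.2,8,0.883,1,-37.3,-13.2,8,0.883,1,-37.3,-13.2,8,0.883,1,-37.3,-13.2,8,0.883,1,-37.3,-13.2,8,0.883,1,-37.3,-13.2,8,0.883,1,-37.3,-13.2,8,0.883,1,-37.3,-13.2,8,0.883],
  "grip_force": 20
}}

```text
t: 1.85
eef_pos: [0.5328, 0.2267, 0.3249]
tool_rot: [1.965, 2.451, 0.001]
ft_force: [0.3, 0.3, 0.7]
width: 1.001
gripper_force: 0.0
```

Run:
```python
from h import *
W=manip.get_image("wrist"); save(W,"w1.png"); S=manip.get_image("scene")
st=manip.state(); R=cv2.Rodrigues(st["tool_rot"])[0]; print(R.round(4)); print("eef",st["eef_pos"],st["t"],st["qpos"],st["ft_force"])
for c,s,m in blobs(W,(5,140,60),(20,255,255),100):
    print(c,s); 
    cs=max(cv2.findContours(m,0,2)[0],key=cv2.contourArea).reshape(-1,2)
    w=onz(W,cs,0.08); r=cv2.minAreaRect((w[:,:2]*1000).astype(np.float32)); print(r)
```

```text
[[-2.168e-01  9.762e-01  2.000e-04]
 [ 9.762e-01  2.168e-01  1.000e-04]
 [ 1.000e-04  2.000e-04 -1.000e+00]]
eef [0.53294014 0.22643717 0.3248389 ] 1.95 [3.81892039e-01 3.86335904e-01 1.67518300e+00 8.17023270e-05
 1.07985169e+00 1.63304278e-01] [-0.03447044  0.00559992 -0.20335531]
[321.07986406 253.23364486] [ 299  240   46   27 1177]
((535.476318359375, 230.0935516357422), (27.876445770263672, 17.050241470336914), 12.555329322814941)
[320.25678821 408.11559348] [ 301  391   39   35 1289]
((560.5204467773438, 114.94670867919922), (27.541841506958008, 29.8142032623291), 12.582279205322266)
```

View pics/w1.png

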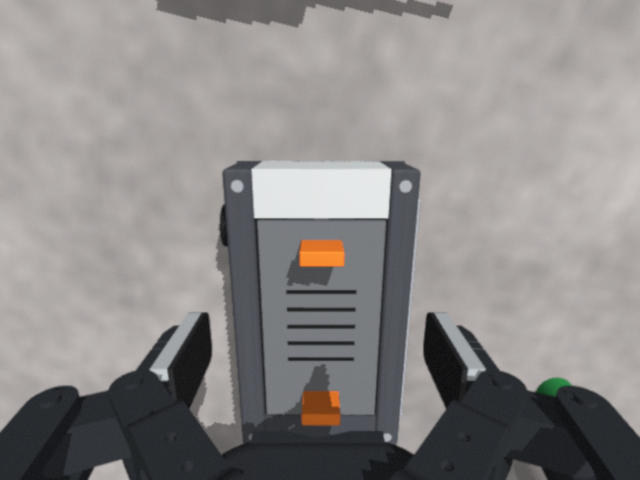

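The wrist view shows the rib a at (321,253) and rib b at (320,408), between the pads and about 2 mm off-centre. The yaw matches at 12.5°. I'll descend and close lightly on rib a.

Emit:
{"fn": "play_rows", "kwargs": {
  "steps": [0.1,0,0.2,5,0,0.1,0,0.2,8,0,0.1,0,0.2,9.2,0,0.1,0,0.2,9.2,0,-0.2,0,0.2,9.2,0,-0.3,0,0.2,9.2,0]
}}

```text
t: 2.7
eef_pos: [0.5355, 0.2267, 0.2341]
tool_rot: [1.966, 2.449, 0.004]
ft_force: [1.1, -0.2, 0.4]
width: 0.348
gripper_force: 0.0
```

Run:
```python
from h import *
W=manip.get_image("wrist"); save(W,"w2.png")
for c,s,m in blobs(W,(5,140,60),(20,255,255),100): print(c,s)
st=manip.state(); print(st["eef_pos"],st["t"],st["ft_force"],st["width"])
```

```text
[316.07628062 327.72271715] [ 279  302   75   51 3592]
[0.53535684 0.22670365 0.23383551] 2.75 [-0.63855647  0.36855579  0.56419541] 0.3522393116611109
```

View pics/w2.png

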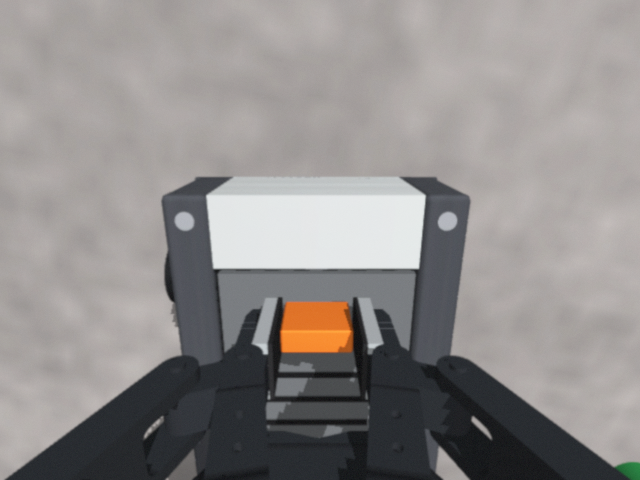

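The rib sits between the pads at (316,328), with small equal gaps. I'll close on it.

Emit:
{"fn": "play_rows", "kwargs": {
  "steps": [-0.6,0,0,0,0,-0.8,0,0,0,0,-0.8,0,0,0,0,-0.8,0,0,0,0,-0.8,0,0,0,0],
  "grip_force": 20
}}

```text
t: 3.38
eef_pos: [0.5354, 0.2267, 0.2338]
tool_rot: [1.966, 2.449, 0.003]
ft_force: [0.1, -0.5, 6.1]
width: 0.32
gripper_force: 20.6
```

Emit:
{"fn": "play_rows", "kwargs": {
  "steps": [-0.8,0,0,-0.1,0,-0.8,0,0,-0.2,0,-0.8,0,0,-0.2,0,-0.8,0,0,-0.2,0]
}}

```text
t: 3.88
eef_pos: [0.535, 0.2266, 0.2344]
tool_rot: [-1.966, -2.45, 0.001]
ft_force: [-0.0, 1.0, -1.4]
width: 0.323
gripper_force: 19.8
```

Emit:
{"fn": "play_rows", "kwargs": {
  "steps": [-0.8,0,0,-0.1,0,-0.8,0,0,-0.1,0,-0.8,0,0,-0.1,0]
}}

```text
t: 4.25
eef_pos: [0.5351, 0.2266, 0.2357]
tool_rot: [-1.967, -2.45, -0.0]
ft_force: [-0.8, -0.5, -1.1]
width: 0.324
gripper_force: 19.8
```

Emit:
{"fn": "play_rows", "kwargs": {
  "steps": [-0.8,0,0,-0.1,0,-0.8,0,0,-0.1,0,-0.8,0,0,-0.1,0]
}}

```text
t: 4.62
eef_pos: [0.5351, 0.2266, 0.2367]
tool_rot: [-1.967, -2.45, -0.0]
ft_force: [-1.3, 0.6, -1.8]
width: 0.318
gripper_force: 19.8
```

Emit:
{"fn": "play_rows", "kwargs": {
  "steps": [-0.8,0,0,-0.1,0,-0.8,0,0,-0.1,0,-0.8,0,0,-0.1,0]
}}

```text
t: 5.0
eef_pos: [0.5351, 0.2266, 0.2377]
tool_rot: [-1.967, -2.45, -0.0]
ft_force: [0.6, 0.3, -1.0]
width: 0.321
gripper_force: 19.8
```

Emit:
{"fn": "play_rows", "kwargs": {
  "steps": [-0.8,0,0,-0.1,0,-0.8,0,0,-0.1,0,-0.8,0,0,-0.1,0]
}}

```text
t: 5.38
eef_pos: [0.5351, 0.2266, 0.2387]
tool_rot: [-1.967, -2.45, -0.0]
ft_force: [0.6, 0.7, -1.0]
width: 0.322
gripper_force: 19.8
```

Emit:
{"fn": "play_rows", "kwargs": {
  "steps": [-0.8,0,0,-0.1,0,-0.8,0,0,-0.1,0,-0.8,0,0,-0.1,0]
}}

```text
t: 5.75
eef_pos: [0.5351, 0.2266, 0.2397]
tool_rot: [-1.967, -2.45, 0.0]
ft_force: [0.1, -1.1, -1.9]
width: 0.323
gripper_force: 19.8
```

Emit:
{"fn": "play_rows", "kwargs": {
  "steps": [-0.8,0,0,-0.1,0,-0.8,0,0,-0.1,0,-0.8,0,0,-0.1,0]
}}

```text
t: 6.12
eef_pos: [0.5351, 0.2266, 0.2408]
tool_rot: [-1.967, -2.45, -0.0]
ft_force: [0.2, -0.5, -2.5]
width: 0.326
gripper_force: 19.8
```

There has been 7 mm of rise with only 1 to 2 N, so end a is free. I'll tip along the arc about the b end.

Emit:
{"fn": "play_rows", "kwargs": {
  "steps": [-0.8,-0.15,0,-0.3,0,-0.8,-0.3,0,-0.6,0,-0.8,-0.4,0,-0.9,0,-0.8,-0.5,0,-1.2,0,-0.8,-0.6,0,-1.5,0,-0.8,-0.7,0,-1.7,0,-0.8,-0.7,0,-1.7,0]
}}

```text
t: 7.0
eef_pos: [0.5367, 0.2197, 0.2579]
tool_rot: [1.967, 2.45, 0.001]
ft_force: [0.7, -0.6, -1.5]
width: 0.323
gripper_force: 19.9
```

Run:
```python
from h import *
S=manip.get_image("scene"); a=cv2.resize(S["frame"][150:290,300:450],None,fx=4,fy=4,interpolation=2); cv2.imwrite("pics/s2.png",a[:,:,::-1])
```

```text
(no output)
```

View pics/s2.png

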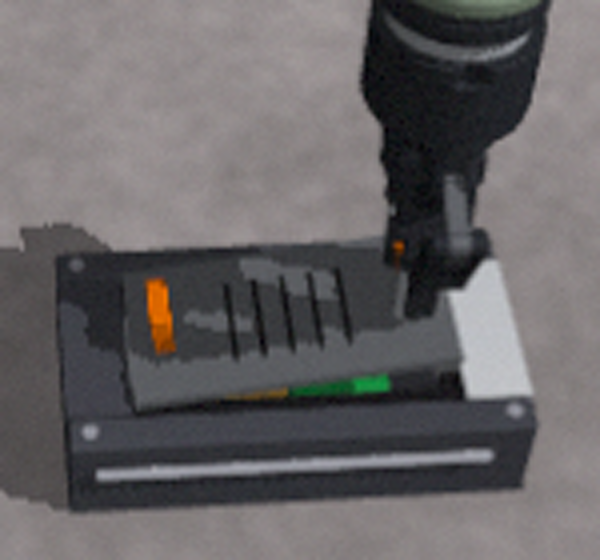

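The crop shows the cover tipped about 10°, raised at end a (the gripper side) and pivoting between the pads. The caught end at the left is seated. I'll continue the arc.

Emit:
{"fn": "play_rows", "kwargs": {
  "steps": [-0.8,-0.25,0,-0.55,0,-0.8,-0.5,0,-1.15,0,-0.8,-0.8,0,-1.7,0,-0.8,-1.1,0,-2.25,0,-0.8,-1.45,0,-2.8,0,-0.8,-1.8,0,-3.3,0,-0.8,-1.8,0,-3.3,0]
}}

```text
t: 7.92
eef_pos: [0.5406, 0.202, 0.2913]
tool_rot: [1.967, 2.449, 0.002]
ft_force: [-0.0, 1.7, -1.0]
width: 0.323
gripper_force: 19.9
```

Emit:
{"fn": "play_rows", "kwargs": {
  "steps": [-0.8,-0.4,0,-0.5,0,-0.8,-0.8,0,-1.0,0,-0.8,-1.25,0,-1.5,0,-0.8,-1.7,0,-1.95,0,-0.8,-2.2,0,-2.4,0,-0.8,-2.6,0,-2.75,0,-0.8,-2.6,0,-2.75,0]
}}

```text
t: 8.8
eef_pos: [0.5463, 0.1767, 0.3191]
tool_rot: [1.967, 2.449, 0.003]
ft_force: [-1.6, 5.6, 2.9]
width: 0.324
gripper_force: 20.4
```

Run:
```python
from h import *
S=manip.get_image("scene"); a=cv2.resize(S["frame"][120:290,280:450],None,fx=3.4,fy=3.4,interpolation=2); cv2.imwrite("pics/s3.png",a[:,:,::-1])
```

```text
(no output)
```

View pics/s3.png

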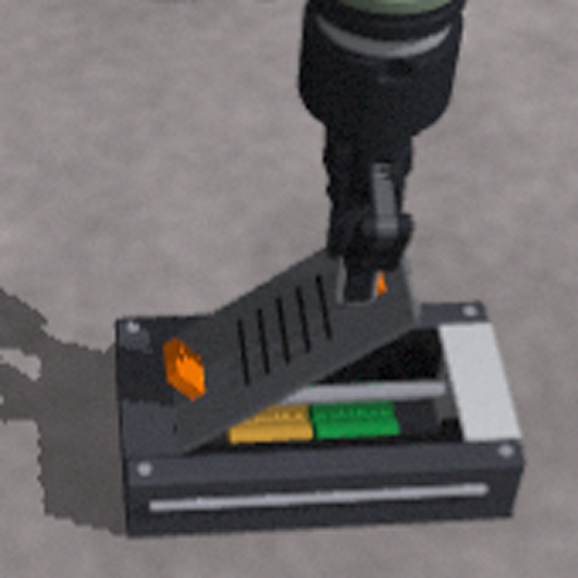

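The cover is tipped about 38° with the b end still seated, and I'm pressing about 6 N into the end wall. I'll ease back 4 mm, then lift gently.

Emit:
{"fn": "play_rows", "kwargs": {
  "steps": [-0.8,0.2,0,0,0,-0.8,0.4,0,0,0,-0.8,0.4,0,-0.1,0,-0.8,0.4,0,-0.2,0,-0.8,0.4,0,-0.3,0,-0.8,0.4,0,-0.3,0]
}}

```text
t: 9.6
eef_pos: [0.5453, 0.1806, 0.3213]
tool_rot: [1.967, 2.45, 0.0]
ft_force: [-0.1, 0.8, -2.0]
width: 0.321
gripper_force: 19.8
```

Emit:
{"fn": "play_rows", "kwargs": {
  "steps": [-0.8,0,0,-0.15,0,-0.8,0,0,-0.3,0,-0.8,0,0,-0.45,0,-0.8,0,0,-0.6,0,-0.8,0,0,-0.6,0]
}}

```text
t: 10.22
eef_pos: [0.5453, 0.1807, 0.3274]
tool_rot: [1.966, 2.45, 0.001]
ft_force: [-0.3, -0.9, -0.9]
width: 0.319
gripper_force: 19.8
```

Emit:
{"fn": "play_rows", "kwargs": {
  "steps": [-0.8,0,0,-0.3,0,-0.8,0,0,-0.6,0,-0.8,0,0,-0.9,0,-0.8,0,0,-1.2,0,-0.8,0,0,-1.5,0,-0.8,0,0,-1.5,0]
}}

```text
t: 10.98
eef_pos: [0.5453, 0.1807, 0.3426]
tool_rot: [1.966, 2.45, 0.001]
ft_force: [-0.4, -0.8, -1.1]
width: 0.319
gripper_force: 19.8
```

Emit:
{"fn": "play_rows", "kwargs": {
  "steps": [-0.8,0,0,-1,0,-0.8,0,0,-2,0,-0.8,0,0,-3,0,-0.8,0,0,-4.5,0,-0.8,0,0,-6,0,-0.8,0,0,-7,0,-0.8,0,0,-7,0,-0.8,0,0,-7,0]
}}

```text
t: 11.98
eef_pos: [0.5451, 0.1806, 0.4118]
tool_rot: [-1.966, -2.449, 0.001]
ft_force: [0.9, -0.7, -1.2]
width: 0.324
gripper_force: 19.9
```

Run:
```python
from h import *
S=manip.get_image("scene"); a=cv2.resize(S["frame"][60:300,250:450],None,fx=2.4,fy=2.4,interpolation=2); cv2.imwrite("pics/s4.png",a[:,:,::-1])
```

```text
(no output)
```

View pics/s4.png

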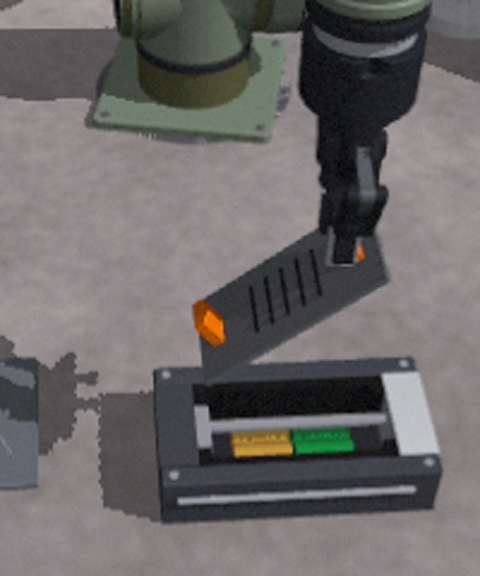

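The cover is off the radio and held at about 38° with its b end low. The snapped catch bar shows at the left end of the bay. I'll carry it high over to the slate.

Emit:
{"fn": "play_rows", "kwargs": {
  "steps": [-0.8,-0.7,-0.1,0,0,-0.8,-2,-0.3,0,0,-0.8,-4,-0.6,0,0,-0.8,-7,-1,0,0,-0.8,-10,-1.5,0,0,-0.8,-13,-2,0,0,-0.8,-16,-2.4,0,0,-0.8,-19,-2.9,0,0,-0.8,-22,-3.3,0,0,-0.8,-25,-3.8,0,0,-0.8,-28,-4.2,0,0,-0.8,-31,-4.7,0,0,-0.8,-33,-5,0,0,-0.8,-34.2,-5.2,0,0,-0.8,-34.6,-5.2,0,0,-0.8,-34.6,-5.2,2,0,-0.8,-34.6,-5.2,4,0,-0.8,-34.6,-5.2,6,0,-0.8,-34.6,-5.2,8,0,-0.8,-34.6,-5.2,8,0]
}}

```text
t: 14.52
eef_pos: [0.569, -0.1675, 0.3308]
tool_rot: [-1.963, -2.448, 0.002]
ft_force: [0.1, 1.0, -0.5]
width: 0.319
gripper_force: 20.0
```

Run:
```python
from h import *
S=manip.get_image("scene"); T=manip.get_image("top")
a=cv2.resize(S["frame"][90:300,110:310],None,fx=2.4,fy=2.4,interpolation=2); cv2.imwrite("pics/s5.png",a[:,:,::-1])
for n,d in(("T",T),("S",S)):
  for c,s,m in blobs(d,(5,140,60),(20,255,255),20): print(n,c.round(1),s)
```

```text
T [104.1 233.8] [ 92 224  26  21 291]
T [430.5 269.5] [427 263   8  14  87]
T [ 98.2 372.3] [ 91 362  16  22  71]
S [435.2  38.1] [427  25  17  27 292]
S [637.8  78.7] [635  71   5  15  43]
S [637.6 162.9] [635 157   5  11  35]
S [566.  182.3] [554 171  25  24 231]
S [206.5 182.3] [202 174   9  18  92]
S [163.6 213. ] [157 205  14  17 174]
S [358.  244.6] [346 240  26  11 241]
S [596.4 301.5] [580 291  34  22 413]
S [199.5 317.1] [190 308  20  19 260]
S [328.7 336. ] [319 326  20  20 284]
```

View pics/s5.png

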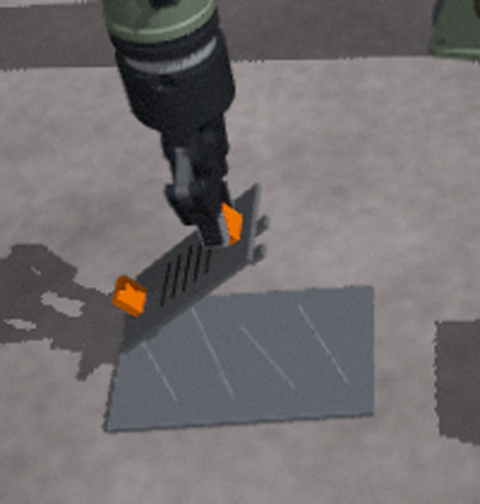

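The cover hangs over the slate at about 38° with its b end low and no swing. I'll lower it until the tongue touches.

Emit:
{"fn": "play_rows", "kwargs": {
  "steps": [-0.8,0,0,1,0,-0.8,0,0,2,0,-0.8,0,0,3,0,-0.8,0,0,3.7,0,-0.8,0,0,4.2,0,-0.8,0,0,4.5,0,-0.8,0,0,4.5,0,-0.8,0,0,4.5,0]
}}

```text
t: 15.62
eef_pos: [0.5694, -0.1684, 0.2875]
tool_rot: [1.966, 2.449, 0.001]
ft_force: [-0.1, 0.0, -0.7]
width: 0.32
gripper_force: 20.0
```

Emit:
{"fn": "play_rows", "kwargs": {
  "steps": [-0.8,0,0,0.2,0,-0.8,0,0,0.4,0,-0.8,0,0,0.6,0,-0.8,0,0,0.6,0]
}}

```text
t: 16.12
eef_pos: [0.5695, -0.168, 0.282]
tool_rot: [1.966, 2.449, 0.002]
ft_force: [-1.5, 2.5, 4.9]
width: 0.324
gripper_force: 20.7
```

Emit:
{"fn": "play_rows", "kwargs": {
  "steps": [-0.8,0.5,0,0.35,0,-0.8,1,0,0.75,0,-0.8,1.5,0,1.15,0,-0.8,1.95,0,1.6,0,-0.8,2.4,0,2.05,0,-0.8,2.8,0,2.5,0,-0.8,2.8,0,2.5,0]
}}

```text
t: 17.0
eef_pos: [0.5631, -0.1407, 0.2557]
tool_rot: [-1.966, -2.449, 0.0]
ft_force: [0.0, -0.7, 0.1]
width: 0.319
gripper_force: 20.4
```

Emit:
{"fn": "play_rows", "kwargs": {
  "steps": [-0.8,0.4,0,0.5,0,-0.8,0.8,0,1,0,-0.8,1.15,0,1.5,0,-0.8,1.5,0,2,0,-0.8,1.8,0,2.55,0,-0.8,2.1,0,3.1,0,-0.8,2.1,0,3.1,0]
}}

```text
t: 17.88
eef_pos: [0.5585, -0.1202, 0.2246]
tool_rot: [-1.966, -2.449, 0.0]
ft_force: [-0.1, 1.1, -0.4]
width: 0.323
gripper_force: 20.3
```

Run:
```python
from h import *
S=manip.get_image("scene")
a=cv2.resize(S["frame"][130:290,130:300],None,fx=3,fy=3,interpolation=2); cv2.imwrite("pics/s6.png",a[:,:,::-1])
```

```text
(no output)
```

View pics/s6.png

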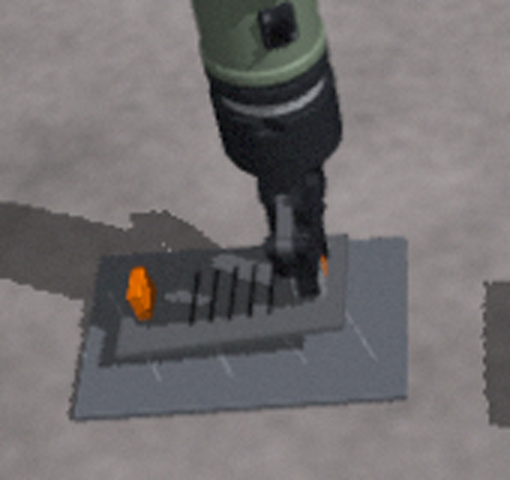

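The cover is down to about 7°, right side up, with its far tongues on the slate and centred. I'll finish lowering it.

Emit:
{"fn": "play_rows", "kwargs": {
  "steps": [-0.8,0.2,0,0.4,0,-0.8,0.35,0,0.8,0,-0.8,0.45,0,1.1,0,-0.8,0.5,0,1.4,0,-0.8,0.6,0,1.6,0,-0.8,0.6,0,1.6,0]
}}

```text
t: 18.68
eef_pos: [0.5575, -0.1147, 0.2091]
tool_rot: [1.966, 2.45, -0.0]
ft_force: [1.1, -0.1, 0.8]
width: 0.318
gripper_force: 20.2
```

Emit:
{"fn": "play_rows", "kwargs": {
  "steps": [-0.8,0,0,0.05,0,-0.8,0,0,0.1,0,-0.8,0,0,0.1,0]
}}

```text
t: 19.05
eef_pos: [0.5574, -0.1146, 0.2083]
tool_rot: [-1.967, -2.45, -0.0]
ft_force: [-0.7, 1.3, 1.9]
width: 0.319
gripper_force: 20.3
```

Emit:
{"fn": "play_rows", "kwargs": {
  "steps": [-0.8,0,0,0.05,0,-0.8,0,0,0.05,0,-0.8,0,0,0.05,0]
}}

```text
t: 19.42
eef_pos: [0.5574, -0.1145, 0.2083]
tool_rot: [1.967, 2.45, 0.0]
ft_force: [-0.6, 0.9, 4.2]
width: 0.32
gripper_force: 20.7
```

Emit:
{"fn": "play_rows", "kwargs": {
  "steps": [-0.7,0,0,0,0,-0.3,0,0,0,0,-0.1,0,0,0,0,0.1,0,0,0,0,0.1,0,0,0,0,0.1,0,0,-1,0,0.1,0,0,-3,0,0.1,0,0,-7,0,0.1,0,0,-12,0,0.1,0,0,-15,0,0.1,-5,0,-15,0,0.1,15,0,-15,0,0.1,20,0,-15,0,0.1,20,0,-15,0,0.1,20,0,-15,0,0.1,20,0,-15,0]
}}

```text
t: 21.42
eef_pos: [0.513, 0.0839, 0.3586]
tool_rot: [-1.959, -2.456, -0.002]
ft_force: [0.6, -0.3, 0.1]
width: 0.548
gripper_force: 0.0
```

Run:
```python
from h import *
S=manip.get_image("scene"); T=manip.get_image("top")
a=cv2.resize(S["frame"][150:370,120:450],None,fx=2.3,fy=2.3,interpolation=2); cv2.imwrite("pics/s7.png",a[:,:,::-1])
bt=[c for c,s,m in blobs(T,(5,140,60),(20,255,255),20) if 365<c[0]<485 and 220<c[1]<320]
bs=[c for c,s,m in blobs(S,(5,140,60),(20,255,255),20) if 150<c[0]<270 and 190<c[1]<270]
print(bt,bs)
for b in bs:
    w=onz(S,[b],.04)[0]; t=min(bt,key=lambda q:np.linalg.norm(onz(T,[q],.04)[0]-w)); print(tri([(T,t),(S,b)]))
```

```text
[array([452.78873239, 263.09859155]), array([401.05172414, 274.0862069 ])] [array([237.70093458, 224.31775701]), array([178.73170732, 227.41463415])]
[ 0.5551191  -0.11532672  0.04057891]
[ 0.5817369  -0.23681858  0.03973215]
```

View pics/s7.png

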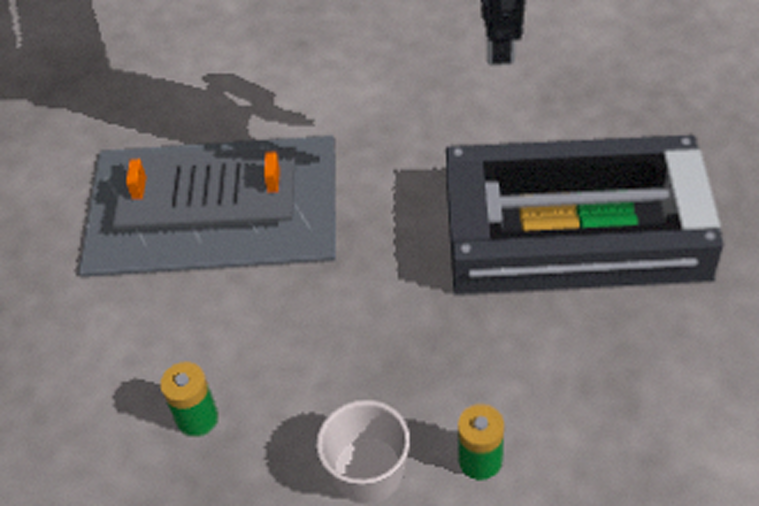

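The cover lies flat and right side up near the slate's centre: both rib centroids are at z ≈ 40 mm and the cover's centre is at about (0.568, -0.176). The cells and cup are undisturbed, and the gripper is clear.

```bash
python3 -c "
from plant import manip
print(manip.close_job())"
```

```text
the job is handed in; nothing more can be done
None
```

The battery cover is off the radio and lies flat, right side up, near the centre of the slate; I tipped it up by its +y end (the -y end was the caught one), and the job is handed in at about 21.5 s, with no verdict returned.

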